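Put the tape away and clip the tub's lid on

TASK

Put the loose roll of tape away in the open tub, lying flat between the two rolls already in it, then set the clip-on lid on the tub and press it straight down, no harder than it takes, until the clip arms at both ends have snapped under the rim and the lid is fully home. Leave the tub upright where it stands, do not force it, and do not disturb the other things on the table.

Things in the scene. Friction and masses are not known exactly. Their poses are not given: they have to be found in the camera images.
- tub: open grey-white plastic tub, loose, 0.7 to 1.2 kg with its contents, standing on a stack of craft card 6 to 20 mm high; origin at the centre of its underside, x along its long side, z up. 202 x 142 mm over the rim, 62 mm high. Inside 186 x 126 mm, walls 3 mm thick
- tub_bay (a point): centre of the tub's inner floor, 3 mm above its underside; axes as the tub. Two tape rolls (52 mm across, 24 mm high) lie here in the tub's two ends, centred 65.5 mm either side along x, leaving a free bay 79 mm long (x) and 126 mm wide (y) for the third roll
- tub_rim (a point): centre of the tub's mouth at the height of the rim's top (62 mm above the underside); axes as the tub. The rim is a ledge 5 mm thick that overhangs the outer walls by 5 mm all round; the lid's seal lands on it and the clip arms hook under it at the two short ends
- roll_center (a point): the loose roll of tape, the same as those in the tub: a flat cream ring lying on the table, 52 mm outside diameter, 24 mm high, hole 26 mm, 35 to 80 g; this point is its centre, half-way up (12 mm above what it lies on); z is its axis
- lid_handle (a point): the tub's lid, grey-white plastic, loose, 0.15 to 0.24 kg, standing level on the table on its two clip arms. This point is the centre of its handle bar; x along the bar and the lid's long side, z up. Bar 104 mm long, 14 wide, 16 high, on posts at its ends; its centre is 56.5 mm above the feet of the arms and 27 mm above the panel's raised middle. The lid fits either way round
- lid_seal (a point): centre of the ring of dark rubber seal under the lid's panel (200 x 146 mm), 36.5 mm below the handle's centre. The seal, 2.5 mm proud and stiff (about 20 N per mm), lands on the tub's rim, the lid's x along the tub's. Ribs under the panel, leaning in, go 14 mm down inside the tub: 1.3 mm play each side when home, 4 mm at their lower edge
- clip_a (a joint): rigid clip arm, 50 mm wide, on a pin at the lid's +x end, sprung inwards; rad, 0 = closed, grows as it swings out. It reaches 20 mm below the seal: the lower 13 mm are a ramp flaring outwards (5 mm of lead-in) that rides over the rim, above it the hook, which snaps back to 0 under the rim once the seal is squeezed about 1 mm
- clip_b (a joint): the same arm at the -x end. The arms meet the rim with the seal some 13 mm above it and ride over it at about 5 N (both, swung out 0.22 rad); then the seal lands and it takes 10 to 20 N straight down for both to snap in. At 2.5 mm of squeeze the panel lands hard. The thin plastic must not be pressed with more than 40 N between lid and tub
- paper_ring1_center (a point): bystander: white paper tube standing on end, 42 mm across, 42 mm high, taller and thinner-walled than the tape roll; its centre
- paper_ring2_center (a point): bystander: a second such paper tube
- scissors: bystander: scissors lying flat, about 190 mm long
- paint_bottle1: bystander: white paint bottle, 52 mm across, 130 mm high
- paint_bottle2: bystander: a second such bottle
- half_mask: bystander: half-made white mask of folded packing, about 150 x 170 mm, 42 mm high
Mind the look-alikes: they are no part of the job. Leave any yellow look-alike of the part that bears lid_handle alone.

How it is judged (in metres and radians):
On the way, in this order (a step that is already met when the one before it is completed fails the run):
1. the tape roll lies flat in the middle of the tub, let go (z of roll_center in the frame of tub between 0 and 0.022 m and x of roll_center in the frame of tub between -0.025 and 0.025 m and y of roll_center in the frame of tub between -0.045 and 0.045 m and angle between roll_center's own z axis and vertical below 0.2 rad and contact force between the fingers and roll below 0.1 N), for 0.2 s.
2. the lid is fully home on the rim with both clip arms snapped under it (z of lid_handle in the frame of tub between 0.09 and 0.0995 m and horizontal distance between lid_handle and tub below 0.006 m and angle between the x axis of lid_handle and the x axis of tub, either way round below 0.05 rad and angle between the z axis of lid_handle and the z axis of tub, either way round below 0.03 rad and value of joint each of clip_a, clip_b below 0.06 rad), for 0.2 s.
At the end, for the whole second after the job is handed in: The third roll lies flat in the middle bay of the tub; the lid is home on the rim (handle 90 to 99.5 mm above the tub's underside, centred to 6 mm, in line, level) with both clip arms closed under it (below 0.06 rad); the tub stands level and still (all of step 2 and z of roll_center in the frame of tub between 0 and 0.022 m and x of roll_center in the frame of tub between -0.025 and 0.025 m and y of roll_center in the frame of tub between -0.045 and 0.045 m and angle between roll_center's own z axis and vertical below 0.2 rad and angle between tub's own z axis and vertical below 0.05 rad and linear speed of tub below 0.02 m/s); the robot touches nothing.
It fails at once if lid and tub pressed together with more than 40 N (contact force between lid and tub above 40 N).
It fails at once if the tub pushed more than 40 mm from where it stood (distance of tub from where it was at the start of the episode above 0.04 m).
It fails at once if the tub tipped (angle between tub's own z axis and vertical above 0.2 rad).
It fails at once if another thing on the table moved more than 30 mm (distance of any of paper_ring1_center, paper_ring2_center, scissors, paint_bottle1, paint_bottle2, half_mask from where it was at the start of the episode above 0.03 m).
It also fails if it takes over 67 s, if anything falls off the work surface, if the arm or the gripper's body presses on something with over 40 N, if the wrist force passes 120 N, or if a joint passes its speed limit or range.

ROBOT

A 6-joint arm with a two-finger parallel gripper is mounted at the origin on the work surface. World frame = base frame: x ahead of the robot, y to its left, z up, the work surface at z = 0. Lengths are in mm, angles in degrees, forces in N, time in s.
With the tool pointing down it reaches from about 350 to 850 mm from the base axis. Payload 8.1 kg.
Tool frame: the origin (TCP) lies midway between the tips of the shut fingers; the grasp point (between the pads) lies 19 mm behind it; z points along the fingers, y is the line along which they close (so a half turn about z gives the same grasp; the last joint's range is limited). The gripper opens to 85 mm and grips with 20 to 120 N. Pads are 22 mm wide; open, the fingers measure 114 mm over their backs; the gripper's body (76 mm by 85 mm) begins 54 mm behind the grasp point. The pads swing forward as they close: fully open they stand 13 mm farther back than shut.
Start: joints at [64.549, 7.471, 85.268, -0, 87.261, -4.893], TCP at [210.669, 561.804, 231.292] pointing down, gripper open.
Joint ranges: [-169.43, 169.43], [-51.17, 129.36], [1.28, 143.12], [-76.62, 256.62], [0, 156.53], [-152.29, 152.29]. Speed limits (degrees/s): [136.94, 136.94, 159.86, 180, 180, 180].

INTERFACE

Orientations are given as [roll, pitch, yaw] about the fixed x, y, z axes, in that order (R = Rz(yaw) Ry(pitch) Rx(roll)).
In Python, from bench import r gives the robot as it stands.
- The arm moves only by the tool send_rows, never from a script. Its argument "increments" is a list of rows, each a list of 6 numbers: the shift along the tool's x, y, z in mm, then the turn, a rotation vector about the tool's x, y, z in rad. A call has 1 to 5 rows; each row shifts and turns the commanded pose from where the row before left it, along the tool's axes as they then stand; what a row does not reach is not made up. A row lasts 1/8 s, in which the tool goes at most 62.5 mm and 10.7 degrees, less where a joint would pass 70% of its speed; a pose out of reach is approached as far as the arm can. A call is refused whole if a number of a shift passes 62.5 or a number of a turn 0.188, either way. A call with a gripper value outside its range is refused whole. "grip" is the closure, from -1 (fully open) to 1 (shut), set as the call begins (left out, the last holds). The fingers move at their own pace and stop on an object; "grip_force" is the grip in N (left out, the last holds). Time passes only in rows, so rows that do not move let the fingers close. It gives the time, the measured TCP pose, the force, the opening and the grip force at its end, in the units of the state.
- r.sense(): the state, without advancing time (a new reading comes with each control period).
- r.snapshot(name): name is "side" or "top"; returns a dict with "img" (400x640x3 uint8, blue, green, red), "z_map" (400x640 float32, mm along the optical axis (not along the pixel's ray), 0 where there is no reading), "fx", "fy", "cx", "cy" (pixels), "view" (4x4, takes a point from world to camera coordinates). Camera axes: x right, y down, z forward; pixel columns grow to the right and rows downward; lengths in mm; the calibration is good to about 2 mm. A picture is of the moment at which its call begins.
- r.hand_in(): hands the job in; it is judged then, once.
The state is a dict: "time": time; "joint_pos": joint angles; "qd": joint speeds; "joint_efforts": joint torques, N m; "tool_pos": TCP position; "tcp_rot": TCP orientation; "ft_force": force on the tool from outside, world axes, zero at the start; "wrist_torque": the same for the moment, N m; "finger_gap": finger opening in mm; "grip_force": force on a finger pad.
Only numpy, scipy, OpenCV 4.12 (cv2) and the standard library are available. Lean on these libraries where they do the work, as an engineer would, in place of code of your own. Each camera call takes 0.05 s, during which the arm holds its last target. There are 200 camera calls.

## Working session

There is one attempt and no reset: what is moved stays moved. The work goes in short steps, Python scripts to look and compute and a tool call to move; the robot and the scene stay as the last step left them, time stands still between calls to the robot, and variables do not carry over. Pictures are saved under pics/ and viewed, at most 10 in all, crops included, and the job is handed in when it is done.

Besides the shell and the picture viewer there is one more tool, called after "Call:" by a JSON object that holds its "api" and its "payload", one argument or row to a line. send_rows: Moves the arm, as the interface text tells. Its arguments: {"type":"object","properties":{"increments":{"type":"array"},"grip":{"type":"number"},"grip_force":{"type":"number"}},"required":["increments"]}

```bash
mkdir -p pics
cat > h.py <<'E'
from bench import r
import numpy as np, cv2
def snap(n,f):
    s=r.snapshot(n); cv2.imwrite('pics/'+f+'.png',s['img']); np.savez('pics/'+f+'.npz',**{k:np.asarray(v) for k,v in s.items()}); return s
def cloud(s):
    z=np.asarray(s['z_map'],float); v,u=np.mgrid[0:400,0:640]
    p=np.stack([(u-s['cx'])/s['fx']*z,(v-s['cy'])/s['fy']*z,z,np.ones_like(z)],-1)
    w=p@np.linalg.inv(s['view']).T; w=w[...,:3]; w[z==0]=np.nan; return w
def ld(f): return dict(np.load('pics/'+f+'.npz'))
E
python3 - <<'E'
from h import *
t=snap('top','t0'); s=snap('side','s0'); print(r.sense()); print(np.linalg.inv(t['view']),t['fx']); print(np.linalg.inv(s['view']))
E
```

```text
{'time': 0.1, 'joint_pos': array([ 6.45496160e+01,  7.51253216e+00,  8.53227736e+01,  2.27917139e-04,
        8.72610558e+01, -4.89451625e+00]), 'qd': array([ 0.08855034, -0.09916468, -0.15414172,  0.04930669,  0.05722271,
        0.01435357]), 'joint_efforts': array([ 1.61295517e-03, -5.70955324e+01, -5.01939046e+01, -1.23569116e-04,
        8.20453773e-03,  8.35004948e-05]), 'tool_pos': array([210.45284423, 561.35678803, 230.33361897]), 'tcp_rot': array([-1.79904009e+02, -8.44852255e-03,  1.59444114e+02]), 'ft_force': array([ 0.17228086, -0.04061783, -0.05773038]), 'wrist_torque': array([-0.02575766, -0.0032032 , -0.05358171]), 'grip_force': 0.0, 'finger_gap': 85.43124673940525}
[[-2.98537795e-02 -9.91558232e-01  1.26178543e-01  3.60747149e+02]
 [-9.99517744e-01  2.85346204e-02 -1.22496630e-02 -5.44700447e+01]
 [ 8.54579734e-03 -1.26483392e-01 -9.91931913e-01  1.30437938e+03]
 [ 0.00000000e+00  0.00000000e+00  0.00000000e+00  1.00000000e+00]] 423.13944048577883
[[ 9.14228169e-01 -2.99596174e-01  2.72816765e-01  2.53533969e+02]
 [-4.04704642e-01 -6.41860761e-01  6.51328578e-01 -6.80144218e+02]
 [-2.00251738e-02 -7.05873145e-01 -7.08055150e-01  7.47999710e+02]
 [ 0.00000000e+00  0.00000000e+00  0.00000000e+00  1.00000000e+00]]
```

View pics/t0.png

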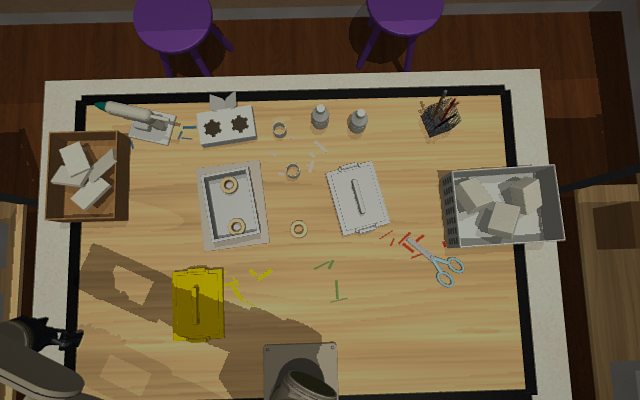

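View pics/s0.png

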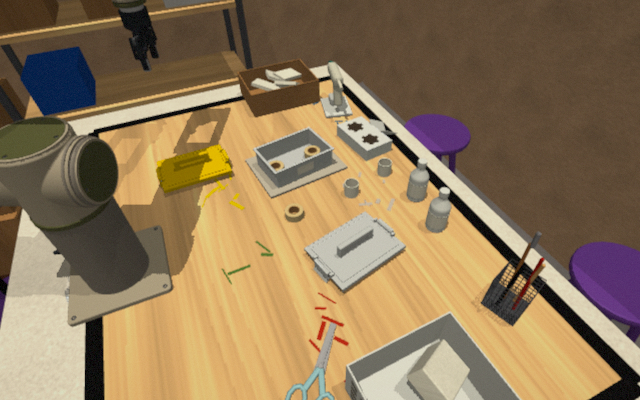

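Top view: candidates for the roll are the ring at (299,229), the tubes at (293,171) and (280,130), and the two rolls in the tub at (229,185) and (236,226). Going by the description (cream, flat, loose), I choose (299,229). For the lid, the grey one is at (358,198) and the yellow look-alike at (198,304), which stays alone. The tub is at (233,205). I'll check these in a close crop.

Run:
```python
from h import *
t=ld('t0'); w=cloud(t)
c=t['img'][150:250,195:395]; cv2.imwrite('pics/c0.png',cv2.resize(c,(800,400),interpolation=cv2.INTER_CUBIC))
def show(n,u0,u1,v0,v1,z0,z1):
    p=w[v0:v1,u0:u1].reshape(-1,3); p=p[(p[:,2]>z0)&(p[:,2]<z1)]
    (cx,cy),(a,b),an=cv2.minAreaRect(p[:,:2].astype(np.float32))
    print(n,len(p),'rect',round(cx,1),round(cy,1),round(a,1),round(b,1),round(an,2),'z',np.percentile(p[:,2],[5,50,95]).round(1))
show('roll',284,314,214,244,15,40)
show('tube',282,304,160,182,30,60)
for z in (50,60,65):show('tubrim',190,270,155,250,z,100)
show('tubrolls a',218,240,175,196,20,50)
show('tubrolls b',226,247,217,237,20,50)
show('lid panel',320,395,155,245,20,50)
show('lid handle',335,380,170,225,48,80)
show('table',310,330,240,260,-20,20)
show('card',200,270,155,250,4,25)
```

```text
roll 172 rect 448.3 -4.8 49.4 49.2 42.85 z [19.6 24.  28.4]
tube 54 rect 628.0 7.7 39.7 39.9 49.71 z [31.1 40.7 45.2]
tubrim 766 rect 525.5 193.6 202.4 143.4 9.91 z [55.5 69.2 73.7]
tubrim 691 rect 525.5 193.6 202.4 143.4 9.91 z [63.4 69.5 73.9]
tubrim 636 rect 525.6 193.4 202.4 143.0 9.92 z [66.  69.9 73.9]
tubrolls a 220 rect 593.5 204.5 58.1 49.9 19.7 z [24.  34.2 38.9]
tubrolls b 191 rect 461.7 181.1 50.0 48.5 89.06 z [25.  34.4 39.2]
lid panel 3062 rect 539.0 -187.9 212.7 149.2 13.59 z [24.3 29.5 35.3]
lid handle 181 rect 538.9 -187.3 103.3 14.7 12.97 z [56.2 64.1 68.4]
table 399 rect 385.1 -67.0 58.6 58.0 88.29 z [-3.7  0.6  5.1]
card 4046 rect 540.5 192.2 215.2 295.6 89.15 z [ 5.   9.6 15.4]
```

View pics/c0.png

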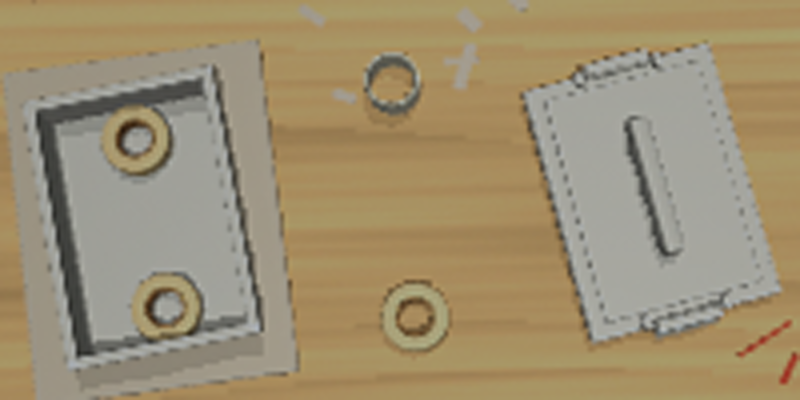

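The crop confirms it: the thick cream ring at crop (415,317) is the loose roll, and (392,82) is a thin-walled paper tube. The measured sizes agree with the given ones: rim 202x143, roll about 50, handle 103x14.7, handle top at 64.5. Now I turn the tool to yaw 190 and move over the roll.

Call:
{"api": "send_rows", "payload": {
  "increments": [
    [0, 0, 25, 0, 0, -0.178],
    [0, 0, 25, 0, 0, -0.178],
    [0, 0, 25, 0, 0, -0.178],
    [-13.6, -59.9, 0, 0, 0, 0],
    [-13.6, -59.9, 0, 0, 0, 0]
  ],
  "grip": -1
}}

```text
time: 0.72
tool_pos: [258.0, 446.8, 154.5]
tcp_rot: [-179.9, -0.1, -169.9]
ft_force: [1.5, 0.4, 0.7]
finger_gap: 85.4
grip_force: 0.0
```

Call:
{"api": "send_rows", "payload": {
  "increments": [
    [-13.6, -59.9, 0, 0, 0, 0],
    [-13.6, -59.9, 0, 0, 0, 0],
    [-13.6, -59.9, 0, 0, 0, 0],
    [-13.6, -59.9, 0, 0, 0, 0],
    [-13.6, -59.9, 0, 0, 0, 0]
  ]
}}

```text
time: 1.35
tool_pos: [377.7, 163.7, 156.2]
tcp_rot: [180.0, 0.0, -169.9]
ft_force: [1.7, -0.2, 0.2]
finger_gap: 85.2
grip_force: 0.0
```

Call:
{"api": "send_rows", "payload": {
  "increments": [
    [-13.6, -59.9, 0, 0, 0, 0],
    [-13.6, -59.9, 0, 0, 0, 0],
    [-13.6, -59.9, 0, 0, 0, 0],
    [0, 0, 0, 0, 0, 0],
    [0, 0, 0, 0, 0, 0]
  ]
}}

```text
time: 1.98
tool_pos: [448.5, -4.3, 155.8]
tcp_rot: [180.0, -0.1, -170.0]
ft_force: [0.5, -0.3, -0.3]
finger_gap: 85.4
grip_force: 0.0
```

```bash
cat >> h.py <<'E'
from scipy.spatial.transform import Rotation as Ro
def delta(x,y,z,yaw):
    s=r.sense(); R=Ro.from_euler('xyz',s['tcp_rot'],degrees=True); T=Ro.from_euler('xyz',[180,0,yaw],degrees=True)
    print('t',round(s['time'],2),'at',s['tool_pos'].round(1),s['tcp_rot'].round(2),'F',s['ft_force'].round(2),'gap',round(s['finger_gap'],1))
    print('shift',R.inv().apply(np.array([x,y,z])-s['tool_pos']).round(1),'turn',(R.inv()*T).as_rotvec().round(4))
E
python3 -c "
from h import *
delta(448.3,-4.8,3,190)"
```

```text
t 1.98 at [448.5  -4.3 155.8] [ 1.7995e+02 -7.0000e-02 -1.7004e+02] F [ 0.51 -0.27 -0.27] gap 85.4
shift [ 1.000e-01 -5.000e-01  1.528e+02] turn [ 0.0008 -0.0011 -0.0007]
```

Call:
{"api": "send_rows", "payload": {
  "increments": [
    [0, -0.5, 40, 0, 0, 0],
    [0, 0, 40, 0, 0, 0],
    [0, 0, 40, 0, 0, 0],
    [0, 0, 20, 0, 0, 0],
    [0, 0, 11, 0, 0, 0]
  ]
}}

```text
time: 2.6
tool_pos: [447.7, -3.2, 3.9]
tcp_rot: [179.9, -0.1, -169.8]
ft_force: [0.8, 0.9, 0.3]
finger_gap: 85.5
grip_force: 0.0
```

Call:
{"api": "send_rows", "payload": {
  "increments": [
    [0, 0, 0, 0, 0, 0],
    [0, 0, 0, 0, 0, 0],
    [0, 0, 0, 0, 0, 0],
    [0, 0, 0, 0, 0, 0],
    [0, 0, 0, 0, 0, 0]
  ],
  "grip": 1,
  "grip_force": 25
}}

```text
time: 3.22
tool_pos: [450.3, -4.8, 6.6]
tcp_rot: [-180.0, 0.1, -170.0]
ft_force: [-0.1, 3.9, 7.0]
finger_gap: 50.8
grip_force: 26.6
```

Call:
{"api": "send_rows", "payload": {
  "increments": [
    [0, 0, 0, 0, 0, 0],
    [0, 0, 0, 0, 0, 0],
    [0, 0, 0, 0, 0, 0]
  ]
}}

```text
time: 3.6
tool_pos: [450.3, -4.7, 6.6]
tcp_rot: [-180.0, 0.1, -170.0]
ft_force: [-1.7, 2.8, 6.6]
finger_gap: 50.9
grip_force: 26.6
```

Call:
{"api": "send_rows", "payload": {
  "increments": [
    [0, 0, -20, 0, 0, 0],
    [0, 0, -40, 0, 0, 0],
    [0, 0, -50, 0, 0, 0],
    [0, 0, -10, 0, 0, 0],
    [0, 0, 0, 0, 0, 0]
  ]
}}

```text
time: 4.22
tool_pos: [449.8, -5.0, 126.1]
tcp_rot: [-180.0, 0.1, -170.0]
ft_force: [0.5, 0.0, -0.9]
finger_gap: 50.6
grip_force: 26.4
```

Run:
```python
from h import *
s=snap('side','s1'); 
delta(526.5,193.2,120,190)
s0=r.sense(); p=np.append(s0['tool_pos'],1); q=s['view']@p; u,v=q[0]/q[2]*s['fx']+s['cx'],q[1]/q[2]*s['fy']+s['cy']; print(u,v)
u,v=int(u),int(v); cv2.imwrite('pics/c1.png',cv2.resize(s['img'][max(0,v-60):v+60,max(0,u-80):u+80],(640,480),interpolation=cv2.INTER_CUBIC))
```

```text
t 4.28 at [448.8  -4.8 124.7] [ 1.7999e+02 -2.0000e-02 -1.6997e+02] F [-0.16 -0.36 -0.17] gap 51.1
shift [-111.   181.5    4.7] turn [ 0.0001 -0.0003  0.0005]
291.3089146041395 181.30406559504112
```

View pics/c1.png

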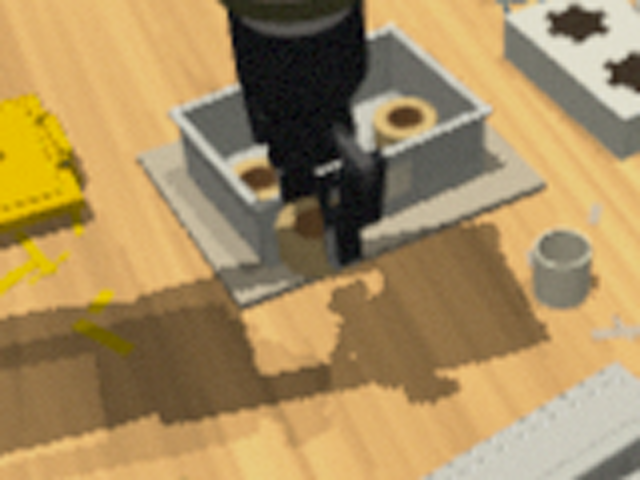

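The roll is held between the fingers at crop (310,235). I'll check that it's level using depth.

Run:
```python
from h import *
s=ld('s1'); w=cloud(s); h=cv2.cvtColor(s['img'],cv2.COLOR_BGR2HSV)
a=w[175:192,278:300]; hh=h[175:192,278:300]
d=np.linalg.norm(a[...,:2]-[448.8,-4.8],axis=-1)
for i in range(0,17,2): print(175+i,' '.join('%4.0f/%3.0f/%3.0f'%(a[i,j,2],a[i,j,1],hh[i,j,1]) for j in range(0,20,2)))
```

```text
175   53/114/ 16   53/112/ 83  142/  8/108  143/  5/116  139/  8/156  137/  7/147  137/  6/152  178/-42/ 10  179/-46/ 26  190/-60/ 60
177   50/110/ 20  141/  4/ 97  145/ -2/109  141/  0/133  135/  5/156  130/  8/158  130/  7/157  165/-35/ 14  174/-46/ 22  nan/nan/ 46
179   41/111/ 17  144/ -6/ 88  142/ -6/114  144/-10/108  143/-11/153  125/  6/155  123/  7/149  158/-33/ 54  162/-41/ 22  179/-61/ 49
181   33/112/ 22   30/112/ 65  144/-15/105  142/-15/111  142/-17/110  143/-21/116  143/-23/117  150/-32/ 52  155/-40/ 15  160/-47/ 67
183   28/110/ 16   25/110/ 51  139/-16/111  145/-25/111  143/-25/108  144/-29/111  142/-28/108  143/-31/ 67  150/-40/ 18  151/-43/ 23
185   19/111/ 24   18/110/ 36  129/-12/115  136/-22/111  138/-26/115  138/-28/109  138/-31/113  138/-32/ 95  141/-38/ 17  143/-42/ 38
187   13/109/ 24   11/109/ 41  122/-12/ 81  129/-21/110  130/-24/108  131/-27/107  132/-31/108  132/-33/102  137/-40/ 30  138/-43/ 18
189    8/107/ 55    8/104/ 49    7/103/ 51  121/-19/ 75  123/-24/ 87  125/-28/108  125/-30/110  124/-32/110  124/-33/109  120/-31/129
191    8/ 99/ 50    7/ 97/ 49    5/ 96/ 52    8/ 91/ 59    7/ 90/ 55    4/ 90/ 80    1/ 91/124    0/ 89/132   -0/ 87/132   -2/ 86/129
```

Level: top about 143, bottom about 120. Moving over the tub.

Call:
{"api": "send_rows", "payload": {
  "increments": [
    [-27.8, 45.4, 0, 0, 0, 0],
    [-27.8, 45.4, 0, 0, 0, 0],
    [-27.8, 45.4, 0, 0, 0, 0],
    [-27.8, 45.4, 0, 0, 0, 0],
    [0, 0, 0, 0, 0, 0]
  ]
}}

```text
time: 4.9
tool_pos: [525.9, 196.1, 122.3]
tcp_rot: [180.0, -0.2, -169.8]
ft_force: [0.6, -1.2, -1.2]
finger_gap: 50.7
grip_force: 26.5
```

Call:
{"api": "send_rows", "payload": {
  "increments": [
    [0, 0, 30, 0, 0, 0],
    [0, 0, 30, 0, 0, 0],
    [0, 0, 25, 0, 0, 0],
    [0, 0, 12, 0, 0, 0],
    [0, 0, 0, 0, 0, 0]
  ]
}}

```text
time: 5.52
tool_pos: [525.5, 192.5, 26.7]
tcp_rot: [-180.0, -0.2, -170.0]
ft_force: [0.6, 0.9, 0.7]
finger_gap: 50.9
grip_force: 26.5
```

```bash
python3 -c "
from h import *
delta(526.5,193.2,18,190)"
```

```text
t 5.53 at [525.5 192.5  26.7] [-179.98   -0.19 -169.99] F [0.61 0.93 0.65] gap 50.9
shift [-1.1  0.5  8.7] turn [-0.0004 -0.0033  0.0002]
```

Call:
{"api": "send_rows", "payload": {
  "increments": [
    [0, 0, 4, 0, 0, 0],
    [0, 0, 3, 0, 0, 0],
    [0, 0, 1, 0, 0, 0],
    [0, 0, 0, 0, 0, 0]
  ]
}}

```text
time: 6.02
tool_pos: [527.0, 193.5, 20.5]
tcp_rot: [180.0, 0.0, -170.0]
ft_force: [0.3, -0.0, -0.4]
finger_gap: 50.5
grip_force: 26.5
```

Call:
{"api": "send_rows", "payload": {
  "increments": [
    [0, 0, 2, 0, 0, 0],
    [0, 0, 0, 0, 0, 0]
  ]
}}

```text
time: 6.28
tool_pos: [526.8, 193.4, 18.1]
tcp_rot: [-180.0, -0.0, -170.0]
ft_force: [0.4, -1.1, -0.7]
finger_gap: 50.9
grip_force: 26.5
```

Call:
{"api": "send_rows", "payload": {
  "increments": [
    [0, 0, 1, 0, 0, 0],
    [0, 0, 0, 0, 0, 0]
  ]
}}

```text
time: 6.52
tool_pos: [527.0, 193.4, 17.4]
tcp_rot: [180.0, 0.0, -170.0]
ft_force: [0.2, -0.3, 1.4]
finger_gap: 51.1
grip_force: 26.5
```

Just touching (1.4 N). Release with a partial opening, then lift.

Call:
{"api": "send_rows", "payload": {
  "increments": [
    [0, 0, 0, 0, 0, 0],
    [0, 0, 0, 0, 0, 0],
    [0, 0, 0, 0, 0, 0]
  ],
  "grip": -0.55
}}

```text
time: 6.9
tool_pos: [526.9, 193.4, 17.3]
tcp_rot: [180.0, -0.0, -170.0]
ft_force: [0.5, -0.4, -0.2]
finger_gap: 65.9
grip_force: 0.0
```

Call:
{"api": "send_rows", "payload": {
  "increments": [
    [0, 0, -10, 0, 0, 0],
    [0, 0, -40, 0, 0, 0],
    [0, 0, -50, 0, 0, 0],
    [0, 0, -50, 0, 0, 0],
    [0, 0, 0, 0, 0, 0]
  ]
}}

```text
time: 7.52
tool_pos: [530.4, 194.4, 174.1]
tcp_rot: [179.9, 0.6, -170.0]
ft_force: [-0.4, 0.5, -0.6]
finger_gap: 66.1
grip_force: 0.0
```

```bash
python3 -c "
from h import *
delta(539,-187.4,150,193.2)"
```

```text
t 7.53 at [530.4 194.4 174.1] [ 179.95    0.61 -169.96] F [-0.4   0.53 -0.59] gap 66.1
shift [  58.4 -377.4   23.1] turn [ 0.0006  0.0107 -0.0551]
```

Call:
{"api": "send_rows", "payload": {
  "increments": [
    [7.7, -53.9, 0, 0, 0, 0],
    [7.7, -53.9, 0, 0, 0, 0],
    [7.7, -53.9, 0, 0, 0, 0],
    [7.7, -53.9, 0, 0, 0, 0],
    [7.7, -53.9, 0, 0, 0, 0]
  ]
}}

```text
time: 8.15
tool_pos: [535.5, -80.3, 167.1]
tcp_rot: [180.0, -0.0, -170.0]
ft_force: [0.6, -0.9, -0.2]
finger_gap: 66.2
grip_force: 0.0
```

Call:
{"api": "send_rows", "payload": {
  "increments": [
    [7.7, -53.9, 0, 0, 0, 0],
    [7.7, -53.9, 0, 0, 0, 0],
    [0, 0, 0, 0, 0, -0.055],
    [0, 0, 0, 0, 0, 0],
    [0, 0, 0, 0, 0, 0]
  ]
}}

```text
time: 8.78
tool_pos: [539.5, -186.9, 167.0]
tcp_rot: [180.0, -0.0, -166.8]
ft_force: [-0.6, 0.3, -0.7]
finger_gap: 65.8
grip_force: 0.0
```

Run:
```python
from h import *
t=snap('top','t2'); w=cloud(t)
cv2.imwrite('pics/c2.png',cv2.resize(t['img'][150:255,185:305],(686,600),interpolation=cv2.INTER_CUBIC))
delta(539,-187.4,150,193.2)
p=w[155:250,190:270].reshape(-1,3)
q=p[(p[:,2]>55)&(p[:,2]<100)]
print(cv2.minAreaRect(q[:,:2].astype(np.float32)),np.median(q[:,2]))
c=np.array([525.5,193.5]); a=np.deg2rad(10); l=(p[:,:2]-c)@np.array([[np.cos(a),-np.sin(a)],[np.sin(a),np.cos(a)]])
m=(abs(l[:,0])<38)&(abs(l[:,1])<50)&(p[:,2]>24)&(p[:,2]<55); print('roll3',m.sum(),cv2.minAreaRect(l[m].astype(np.float32)),np.percentile(p[m,2],[5,50,95]))
m=(abs(l[:,0])<38)&(abs(l[:,1])<50)&(p[:,2]<22); print('floor',np.median(p[m,2]))
w0=cloud(ld('t0')); 
m=(np.hypot(w0[...,0]-540,w0[...,1]-192)<170)&(w0[...,2]<25); print('n')
for u,v in((263,205),(264,220),(205,240)): print('card',np.nanmedian(w0[v-1:v+2,u-1:u+2,2]))
```

```text
t 8.82 at [ 539.6 -186.7  167.1] [ 1.7998e+02 -1.0000e-02 -1.6680e+02] F [ 0.04  0.46 -0.81] gap 66.3
shift [ 0.7 -0.6 17.1] turn [ 0.0003 -0.0002 -0.    ]
((525.5591430664062, 193.1702880859375), (202.49403381347656, 142.41468811035156), 9.962541580200195) 69.45511957477515
roll3 189 ((0.19004440307617188, -1.1945762634277344), (49.89958953857422, 48.92071533203125), 77.23271179199219) [27.7459701  34.5202721  38.53488463]
floor 11.196111697585707
n
card 6.710257857155739
card 9.26644627786527
card 7.967982151852311
```

View pics/c2.png

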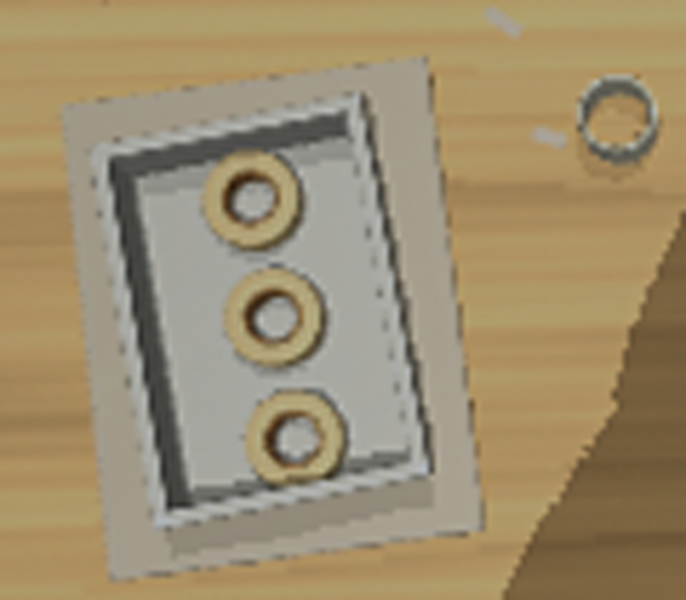

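The third roll lies flat in the middle at crop (275,317), and the tub hasn't moved: (525.6,193.2), yaw 9.96. Next I grasp the lid's bar.

Call:
{"api": "send_rows", "payload": {
  "increments": [
    [0, 0, 40, 0, 0, 0],
    [0, 0, 40, 0, 0, 0],
    [0, 0, 30, 0, 0, 0],
    [0, 0, 13, 0, 0, 0],
    [0, 0, 6, 0, 0, 0]
  ]
}}

```text
time: 9.45
tool_pos: [539.7, -187.1, 38.2]
tcp_rot: [180.0, -0.0, -166.8]
ft_force: [0.3, -0.3, 1.2]
finger_gap: 66.3
grip_force: 0.0
```

Call:
{"api": "send_rows", "payload": {
  "increments": [
    [0, 0, 0, 0, 0, 0],
    [0, 0, 0, 0, 0, 0],
    [0, 0, 0, 0, 0, 0],
    [0, 0, 0, 0, 0, 0],
    [0, 0, 0, 0, 0, 0]
  ],
  "grip": 1,
  "grip_force": 80
}}

```text
time: 10.07
tool_pos: [540.4, -188.0, 39.4]
tcp_rot: [-179.9, 0.1, -166.8]
ft_force: [0.7, 0.2, 6.4]
finger_gap: 12.6
grip_force: 78.2
```

Call:
{"api": "send_rows", "payload": {
  "increments": [
    [0, 0, 0, 0, 0, 0],
    [0, 0, 0, 0, 0, 0],
    [0, 0, 0, 0, 0, 0],
    [0, 0, 0, 0, 0, 0]
  ]
}}

```text
time: 10.58
tool_pos: [540.4, -188.0, 39.4]
tcp_rot: [-179.9, 0.1, -166.8]
ft_force: [-0.8, -0.6, 5.7]
finger_gap: 12.5
grip_force: 78.2
```

```bash
python3 -c "
from h import *
delta(539,-187.4,37,193.2);print(r.sense()['wrist_torque'])"
```

```text
t 10.57 at [ 540.4 -188.    39.4] [-1.7993e+02  9.0000e-02 -1.6682e+02] F [-0.76 -0.62  5.66] gap 12.5
shift [1.3 0.9 2.4] turn [-0.0013  0.0015 -0.0004]
[-0.07950876  0.03023576 -0.09818071]
```

Call:
{"api": "send_rows", "payload": {
  "increments": [
    [0, 0, -10, 0, 0, 0],
    [0, 0, -30, 0, 0, 0],
    [0, 0, -50, 0, 0, 0],
    [0, 0, -40, 0, 0, 0],
    [0, 0, 0, 0, 0, 0]
  ]
}}

```text
time: 11.2
tool_pos: [541.9, -188.5, 173.1]
tcp_rot: [-179.7, 0.3, -166.8]
ft_force: [0.3, -0.3, -2.1]
finger_gap: 12.4
grip_force: 78.3
```

Call:
{"api": "send_rows", "payload": {
  "increments": [
    [0, 0, 0, 0, 0, 0.028],
    [0, 0, 0, 0, 0, 0.029],
    [0, 0, 0, 0, 0, 0],
    [0, 0, 0, 0, 0, 0]
  ]
}}

```text
time: 11.7
tool_pos: [539.2, -187.4, 167.4]
tcp_rot: [180.0, -0.1, -170.1]
ft_force: [1.0, 0.5, -1.1]
finger_gap: 12.5
grip_force: 78.2
```

Run:
```python
from h import *
delta(525.6,193.2,150,189.96)
s0=r.sense()
t=snap('top','t3'); s=snap('side','s3'); 
cv2.imwrite('pics/c3.png',cv2.resize(s['img'][90:330,240:480],(600,600),interpolation=cv2.INTER_CUBIC))
w=cloud(t); p=w[120:270,290:420].reshape(-1,3); Z=s0['tool_pos'][2]
# panel points around expected panel heights
for lo,hi in((-18,-2),):
    q=p[(p[:,2]>Z+lo)&(p[:,2]<Z+hi)]; print(len(q),cv2.minAreaRect(q[:,:2].astype(np.float32)),np.median(q[:,2])-Z)
    A=np.c_[q[:,:2]-q[:,:2].mean(0),np.ones(len(q))]; print(np.linalg.lstsq(A,q[:,2],rcond=None)[0])
```

```text
t 11.7 at [ 539.2 -187.4  167.4] [ 1.7995e+02 -7.0000e-02 -1.7007e+02] F [ 1.03  0.52 -1.07] gap 12.5
shift [-52.2 377.2  17.7] turn [ 0.0008 -0.0012 -0.0005]
1854 ((535.287353515625, -187.67803955078125), (207.9757080078125, 148.76451110839844), 9.961670875549316) -10.014580233017256
[-6.98397688e-03 -8.31777264e-04  1.57523988e+02]
```

View pics/c3.png

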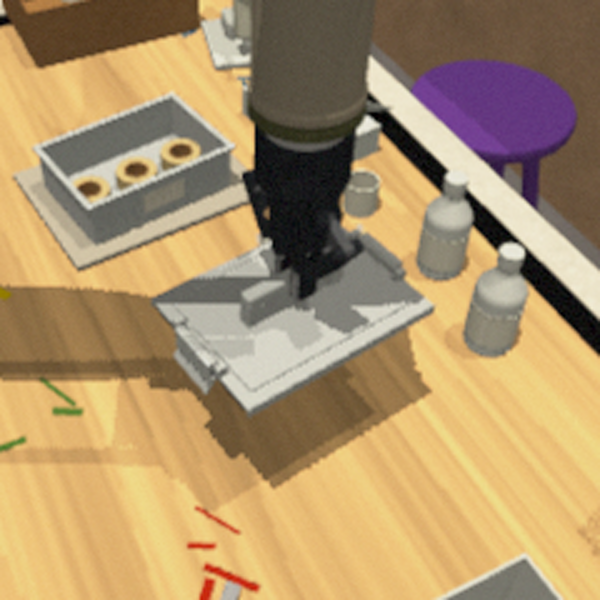

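The lid is held level with camera yaw 9.96, and no bystander is near. Moving over the tub.

Call:
{"api": "send_rows", "payload": {
  "increments": [
    [-3.4, 23.6, 0, 0, 0, 0],
    [-6.7, 47.2, 0, 0, 0, 0],
    [-6.7, 47.2, 0, 0, 0, 0],
    [-6.7, 47.2, 0, 0, 0, 0],
    [-6.7, 47.2, 0, 0, 0, 0]
  ]
}}

```text
time: 12.42
tool_pos: [532.6, 28.4, 168.5]
tcp_rot: [-180.0, 0.0, -170.1]
ft_force: [0.9, 0.4, -1.0]
finger_gap: 12.4
grip_force: 78.3
```

Call:
{"api": "send_rows", "payload": {
  "increments": [
    [-6.7, 47.2, 0, 0, 0, 0],
    [-6.7, 47.2, 0, 0, 0, 0],
    [-6.7, 47.2, 0, 0, 0, 0],
    [-3.4, 23.6, 0, 0, 0, 0],
    [0, 0, 15, 0, 0, 0]
  ]
}}

```text
time: 13.05
tool_pos: [528.2, 195.7, 154.3]
tcp_rot: [180.0, 0.2, -169.9]
ft_force: [0.5, -0.2, -1.4]
finger_gap: 12.4
grip_force: 78.3
```

Call:
{"api": "send_rows", "payload": {
  "increments": [
    [0, 0, 15, 0, 0, 0],
    [0, 0, 0, 0, 0, 0],
    [0, 0, 0, 0, 0, 0],
    [0, 0, 0, 0, 0, 0]
  ]
}}

```text
time: 13.55
tool_pos: [528.0, 193.3, 139.0]
tcp_rot: [180.0, 0.1, -170.1]
ft_force: [-0.0, 0.6, -2.1]
finger_gap: 12.7
grip_force: 78.3
```

Run:
```python
from h import *
delta(526.8,193.5,115,189.96)
Z=r.sense()['tool_pos'][2]
t=snap('top','t4'); s=snap('side','s4'); 
cv2.imwrite('pics/c4.png',cv2.resize(s['img'][80:230,200:400],(800,600),interpolation=cv2.INTER_CUBIC))
a=np.deg2rad(9.96); R=np.array([[np.cos(a),-np.sin(a)],[np.sin(a),np.cos(a)]])
for n,S in(('top',t),('side',s)):
    p=cloud(S).reshape(-1,3); l=(p[:,:2]-[525.6,193.3])@R
    near=(abs(l)<[125,90]).all(1)
    q=l[near&(p[:,2]>Z-20)&(p[:,2]<Z-2)]
    print(n,'panel rect',cv2.minAreaRect(q.astype(np.float32)),'pct',np.percentile(q,[.3,99.7],axis=0).round(1))
    if n=='side':
        k=l[near&(p[:,2]>60)&(p[:,2]<78)]; print('rim',np.percentile(k,[.5,99.5],axis=0).round(1))
```

```text
t 13.55 at [528.  193.3 139. ] [ 1.8000e+02  6.0000e-02 -1.7012e+02] F [-0.01  0.6  -2.07] gap 12.7
shift [ 1.2  0.4 24. ] turn [ 0.      0.0011 -0.0014]
top panel rect ((2.3355789184570312, -0.3481597900390625), (149.55255126953125, 211.64230346679688), 89.72673034667969) pct [[-99.3 -74.7]
 [105.   73.4]]
side panel rect ((-1.9645004272460938, -1.8442230224609375), (215.0303497314453, 153.26026916503906), 0.15016505122184753) pct [[-107.7  -77.8]
 [ 102.7   72.1]]
rim [[-104.6  -74.1]
 [  97.3   67.5]]
```

View pics/c4.png

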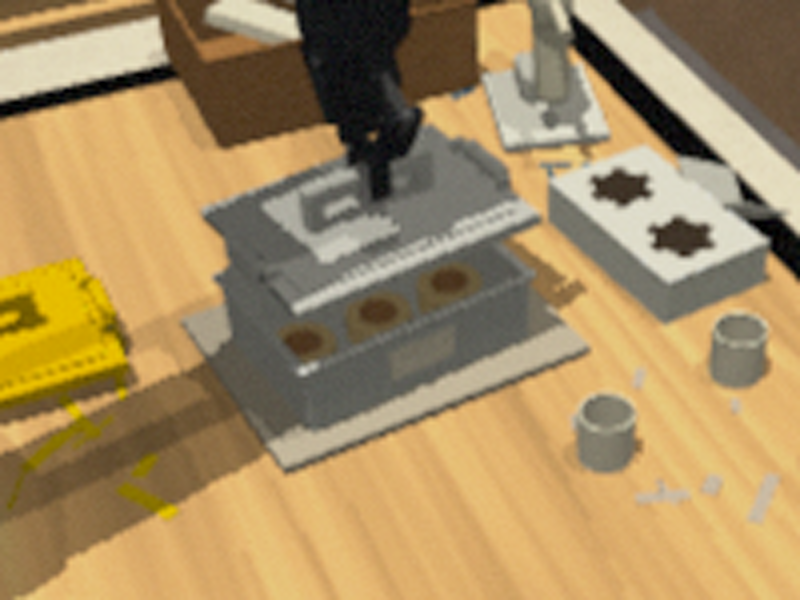

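Lid is about 2 mm too far along +x relative to the tub in both cameras, and y is centred. I'll correct that and descend to just above arm contact (TCP about 105).

Call:
{"api": "send_rows", "payload": {
  "increments": [
    [2, 0, 0, 0, 0, 0],
    [0, 0, 12, 0, 0, 0],
    [0, 0, 14, 0, 0, 0],
    [0, 0, 6, 0, 0, 0],
    [0, 0, 0, 0, 0, 0]
  ]
}}

```text
time: 14.28
tool_pos: [524.8, 193.2, 105.2]
tcp_rot: [-180.0, -0.1, -170.1]
ft_force: [0.5, 0.3, -1.1]
finger_gap: 12.5
grip_force: 78.3
```

Call:
{"api": "send_rows", "payload": {
  "increments": [
    [0, 0, 2, 0, 0, 0],
    [0, 0, 2, 0, 0, 0],
    [0, 0, 2, 0, 0, 0],
    [0, 0, 0, 0, 0, 0]
  ]
}}

```text
time: 14.78
tool_pos: [525.6, 193.4, 100.5]
tcp_rot: [180.0, 0.0, -170.1]
ft_force: [0.4, 0.7, -1.8]
finger_gap: 12.4
grip_force: 78.5
```

Run:
```python
from h import *
delta(525.6,193.3,89,189.96); print(r.sense()['wrist_torque'].round(2))
Z=r.sense()['tool_pos'][2]
t=snap('top','t5'); s=snap('side','s5')
a=np.deg2rad(9.96); R=np.array([[np.cos(a),-np.sin(a)],[np.sin(a),np.cos(a)]])
for n,S in(('top',t),('side',s)):
    p=cloud(S).reshape(-1,3); l=(p[:,:2]-[525.6,193.3])@R
    near=(abs(l)<[125,90]).all(1)
    q=l[near&(p[:,2]>Z-18)&(p[:,2]<Z-2)]
    print(n,'panel rect',cv2.minAreaRect(q.astype(np.float32)))
```

```text
t 14.78 at [525.6 193.4 100.5] [ 1.8000e+02  2.0000e-02 -1.7007e+02] F [ 0.39  0.68 -1.76] gap 12.4
shift [ 0.  -0.1 11.5] turn [ 0.      0.0004 -0.0006]
[ 0.03 -0.04  0.02]
top panel rect ((0.27977752685546875, -0.47006988525390625), (149.37904357910156, 212.56549072265625), 89.60533142089844)
side panel rect ((-4.196990966796875, -1.329620361328125), (213.478271484375, 153.66232299804688), 0.17822641134262085)
```

Centred. Descend slowly while watching the force.

Call:
{"api": "send_rows", "payload": {
  "increments": [
    [0, 0, 1.5, 0, 0, 0],
    [0, 0, 1.5, 0, 0, 0],
    [0, 0, 0, 0, 0, 0]
  ]
}}

```text
time: 15.25
tool_pos: [525.7, 193.4, 97.5]
tcp_rot: [180.0, 0.0, -170.1]
ft_force: [-0.1, 0.7, 2.7]
finger_gap: 12.4
grip_force: 78.9
```

Call:
{"api": "send_rows", "payload": {
  "increments": [
    [0, 0, 1.5, 0, 0, 0],
    [0, 0, 1.5, 0, 0, 0],
    [0, 0, 0, 0, 0, 0]
  ]
}}

```text
time: 15.62
tool_pos: [525.2, 193.3, 93.9]
tcp_rot: [180.0, -0.0, -170.1]
ft_force: [-0.2, 0.3, 1.0]
finger_gap: 12.5
grip_force: 78.8
```

Call:
{"api": "send_rows", "payload": {
  "increments": [
    [0, 0, 1.5, 0, 0, 0],
    [0, 0, 1.5, 0, 0, 0],
    [0, 0, 0, 0, 0, 0]
  ]
}}

```text
time: 16.0
tool_pos: [525.1, 193.2, 90.7]
tcp_rot: [-180.0, -0.1, -170.1]
ft_force: [0.2, 0.8, -2.3]
finger_gap: 12.1
grip_force: 78.5
```

Call:
{"api": "send_rows", "payload": {
  "increments": [
    [0, 0, 1, 0, 0, 0],
    [0, 0, 1, 0, 0, 0],
    [0, 0, 0, 0, 0, 0]
  ]
}}

```text
time: 16.38
tool_pos: [525.6, 193.4, 89.4]
tcp_rot: [180.0, 0.0, -170.1]
ft_force: [0.0, -0.0, 1.5]
finger_gap: 12.7
grip_force: 79.0
```

Call:
{"api": "send_rows", "payload": {
  "increments": [
    [0, 0, 1, 0, 0, 0],
    [0, 0, 1, 0, 0, 0],
    [0, 0, 0, 0, 0, 0]
  ]
}}

```text
time: 16.75
tool_pos: [525.8, 193.5, 88.6]
tcp_rot: [180.0, 0.0, -170.1]
ft_force: [-4.4, -0.4, 10.9]
finger_gap: 12.6
grip_force: 80.4
```

Run:
```python
from h import *
delta(525.6,193.3,89,189.96); print(r.sense()['wrist_torque'].round(2))
s=snap('side','s6'); cv2.imwrite('pics/c6.png',cv2.resize(s['img'][90:215,230:370],(672,600),interpolation=cv2.INTER_CUBIC))
```

```text
t 16.75 at [525.8 193.5  88.6] [ 1.8000e+02  4.0000e-02 -1.7007e+02] F [-4.43 -0.44 10.92] gap 12.6
shift [ 0.2 -0.2 -0.4] turn [ 0.      0.0008 -0.0005]
[-0.36  0.64 -0.01]
```

View pics/c6.png

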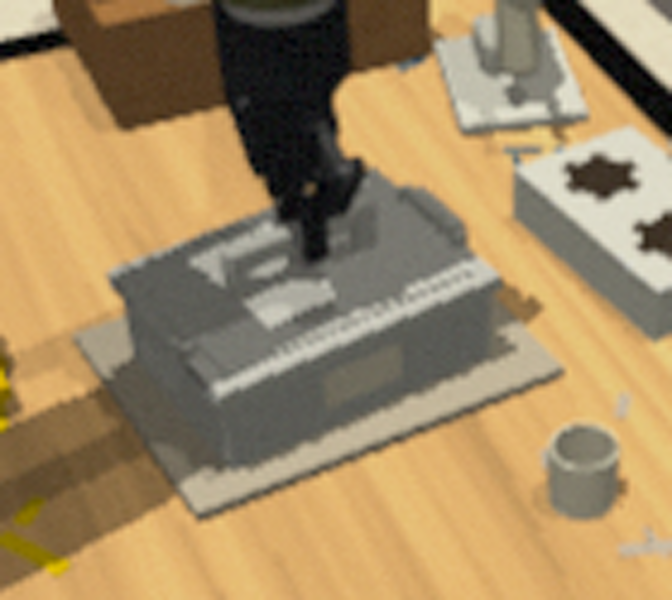

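The lid now sits on the rim and the seal has made contact at 11 N. I'll press on in half-millimetre steps.

Call:
{"api": "send_rows", "payload": {
  "increments": [
    [0, 0, 0.6, 0, 0, 0],
    [0, 0, 0, 0, 0, 0]
  ]
}}

```text
time: 17.05
tool_pos: [526.1, 193.5, 88.6]
tcp_rot: [-180.0, 0.1, -170.1]
ft_force: [-5.5, -0.6, 14.5]
finger_gap: 12.5
grip_force: 80.8
```

Call:
{"api": "send_rows", "payload": {
  "increments": [
    [0, 0, 0.6, 0, 0, 0],
    [0, 0, 0, 0, 0, 0]
  ]
}}

```text
time: 17.3
tool_pos: [526.3, 193.6, 88.4]
tcp_rot: [180.0, 0.1, -170.1]
ft_force: [-6.9, -0.6, 16.8]
finger_gap: 12.3
grip_force: 81.2
```

Call:
{"api": "send_rows", "payload": {
  "increments": [
    [0, 0, 0.6, 0, 0, 0],
    [0, 0, 0, 0, 0, 0]
  ]
}}

```text
time: 17.55
tool_pos: [526.4, 193.6, 88.3]
tcp_rot: [180.0, 0.1, -170.1]
ft_force: [-7.0, -2.6, 19.6]
finger_gap: 12.4
grip_force: 81.6
```

Call:
{"api": "send_rows", "payload": {
  "increments": [
    [0.8, 0, 0.5, 0, 0, 0],
    [0, 0, 0, 0, 0, 0]
  ]
}}

```text
time: 17.8
tool_pos: [526.4, 193.6, 88.2]
tcp_rot: [180.0, 0.2, -170.1]
ft_force: [-4.9, -1.6, 19.1]
finger_gap: 12.3
grip_force: 81.6
```

Call:
{"api": "send_rows", "payload": {
  "increments": [
    [0.4, 0, 0.5, 0, 0, 0],
    [0, 0, 0, 0, 0, 0]
  ]
}}

```text
time: 18.05
tool_pos: [526.4, 193.6, 88.2]
tcp_rot: [180.0, 0.3, -170.1]
ft_force: [-5.4, -1.7, 21.0]
finger_gap: 12.2
grip_force: 81.8
```

Run:
```python
from h import *
print(r.sense()['tool_pos'],r.sense()['ft_force'],r.sense()['wrist_torque'].round(2))
a=np.deg2rad(9.96); R=np.array([[np.cos(a),-np.sin(a)],[np.sin(a),np.cos(a)]])
for nm in ('t5','now'):
    t=ld('t5') if nm=='t5' else snap('top','t7')
    w=cloud(t); l=(w[...,:2]-[525.6,193.3])@R
    for sg in(1,-1):
        m=(abs(l[...,1])<24)&(sg*l[...,0]>96)&(sg*l[...,0]<125)&(w[...,2]>40)
        print(nm,sg,m.sum(),'x out pct',np.percentile(sg*l[m][:,0],[50,90,97,100]).round(1),'z',np.percentile(w[m][:,2],[3,50,97]).round(1))
s=ld('s5') 
for nm in('s5','s6','now'):
    S=ld(nm) if nm!='now' else snap('side','s7'); w=cloud(S); l=(w[...,:2]-[525.6,193.3])@R
    m=(abs(l[...,1])<22)&(l[...,0]<-98)&(l[...,0]>-125)&(w[...,2]>50)&(w[...,2]<r.sense()['tool_pos'][2])
    z=w[m][:,2];x=l[m][:,0]
    print(nm,[(k,np.round(np.median(x[(z>=k)&(z<k+5)]),1) if ((z>=k)&(z<k+5)).any() else None) for k in range(50,90,5)])
```

```text
[526.4115078  193.62832518  88.15093575] [-5.40741366 -1.68004027 20.99014872] [-0.51  0.83 -0.11]
t5 1 20 x out pct [100.  104.7 105.8 106.5] z [ 92.4  96.9 102.1]
t5 -1 18 x out pct [105.1 107.7 108.7 109. ] z [ 63.1  95.2 100.5]
now 1 19 x out pct [100.3 104.3 104.5 104.6] z [71.6 85.8 90.5]
now -1 17 x out pct [104.8 107.4 108.1 108.2] z [52.7 79.  88.8]
s5 [(50, np.float64(-99.5)), (55, np.float64(-100.1)), (60, np.float64(-110.2)), (65, np.float64(-108.4)), (70, np.float64(-107.9)), (75, np.float64(-108.7)), (80, np.float64(-109.3)), (85, np.float64(-109.7))]
s6 [(50, np.float64(-110.2)), (55, np.float64(-108.5)), (60, np.float64(-108.1)), (65, np.float64(-109.0)), (70, np.float64(-109.3)), (75, np.float64(-109.1)), (80, np.float64(-103.9)), (85, np.float64(-106.3))]
now [(50, np.float64(-109.4)), (55, np.float64(-107.3)), (60, np.float64(-107.8)), (65, np.float64(-108.5)), (70, np.float64(-108.2)), (75, np.float64(-108.4)), (80, np.float64(-104.1)), (85, np.float64(-107.5))]
```

Run:
```python
from h import *
a=np.deg2rad(9.96); R=np.array([[np.cos(a),-np.sin(a)],[np.sin(a),np.cos(a)]])
for nm,T in(('s4',[527.4,193.3,139]),('s5',[525.6,193.4,100.5]),('s6',[525.8,193.5,88.6]),('s7',[526.4,193.6,88.2])):
    w=cloud(ld(nm)); l=(w[...,:2]-T[:2])@R; zr=w[...,2]-T[2]
    m=(abs(l[...,1])<21)&(l[...,0]<-100)&(l[...,0]>-125)&(zr>-40)&(zr<-8)
    z=zr[m];x=l[m][:,0]
    print(nm,m.sum(),[(k,np.round(np.median(x[(z>=k)&(z<k+4)]),1),((z>=k)&(z<k+4)).sum()) for k in range(-40,-8,4) if ((z>=k)&(z<k+4)).any()])
```

```text
s4 62 [(-40, np.float64(-110.4), np.int64(11)), (-36, np.float64(-108.5), np.int64(13)), (-32, np.float64(-106.8), np.int64(9)), (-28, np.float64(-106.9), np.int64(5)), (-24, np.float64(-110.0), np.int64(3)), (-20, np.float64(-108.8), np.int64(8)), (-16, np.float64(-108.2), np.int64(6)), (-12, np.float64(-108.4), np.int64(7))]
s5 57 [(-40, np.float64(-110.2), np.int64(10)), (-36, np.float64(-108.6), np.int64(15)), (-32, np.float64(-107.5), np.int64(4)), (-28, np.float64(-109.0), np.int64(2)), (-24, np.float64(-109.0), np.int64(6)), (-20, np.float64(-109.5), np.int64(7)), (-16, np.float64(-109.7), np.int64(5)), (-12, np.float64(-109.2), np.int64(8))]
s6 53 [(-40, np.float64(-110.6), np.int64(11)), (-36, np.float64(-110.2), np.int64(9)), (-32, np.float64(-108.4), np.int64(7)), (-28, np.float64(-108.3), np.int64(3)), (-24, np.float64(-109.1), np.int64(4)), (-20, np.float64(-109.6), np.int64(6)), (-16, np.float64(-109.4), np.int64(5)), (-12, np.float64(-109.5), np.int64(8))]
s7 51 [(-40, np.float64(-111.5), np.int64(8)), (-36, np.float64(-109.5), np.int64(16)), (-32, np.float64(-107.7), np.int64(3)), (-28, np.float64(-108.6), np.int64(2)), (-24, np.float64(-109.3), np.int64(7)), (-20, np.float64(-109.0), np.int64(6)), (-16, np.float64(-109.3), np.int64(5)), (-12, np.float64(-109.3), np.int64(4))]
```

Clip_b's profile matches its closed shape. As a latch test I'll back off to about zero, then a slight pull, and see whether the lid stays down.

Call:
{"api": "send_rows", "payload": {
  "increments": [
    [0, 0, -2, 0, 0, 0],
    [0, 0, 0, 0, 0, 0]
  ]
}}

```text
time: 18.4
tool_pos: [526.2, 193.6, 88.6]
tcp_rot: [180.0, 0.3, -170.1]
ft_force: [1.7, 0.7, 10.3]
finger_gap: 12.2
grip_force: 80.2
```

Call:
{"api": "send_rows", "payload": {
  "increments": [
    [0, 0, -2, 0, 0, 0],
    [0, 0, 0, 0, 0, 0]
  ]
}}

```text
time: 18.65
tool_pos: [524.7, 193.1, 88.7]
tcp_rot: [-180.0, 0.1, -170.1]
ft_force: [4.3, 0.9, 3.7]
finger_gap: 12.5
grip_force: 79.2
```

Call:
{"api": "send_rows", "payload": {
  "increments": [
    [0, 0, -1, 0, 0, 0],
    [0, 0, 0, 0, 0, 0]
  ]
}}

```text
time: 18.9
tool_pos: [523.7, 192.9, 88.8]
tcp_rot: [-180.0, -0.1, -170.1]
ft_force: [2.7, 0.8, -3.4]
finger_gap: 12.3
grip_force: 78.4
```

Call:
{"api": "send_rows", "payload": {
  "increments": [
    [-1.2, 0, -1, 0, 0, 0],
    [0, 0, 0, 0, 0, 0]
  ]
}}

```text
time: 19.15
tool_pos: [523.9, 192.9, 88.9]
tcp_rot: [-180.0, -0.2, -170.1]
ft_force: [0.5, -0.5, -9.5]
finger_gap: 12.7
grip_force: 77.9
```

Run:
```python
from h import *
print(r.sense()['tool_pos'].round(1),r.sense()['ft_force'].round(1),r.sense()['wrist_torque'].round(2))
a=np.deg2rad(9.96); R=np.array([[np.cos(a),-np.sin(a)],[np.sin(a),np.cos(a)]])
def fit(t,nm,Z):
    w=cloud(t); l=(w[...,:2]-[525.6,193.3])@R; z=w[...,2]
    m=(abs(l[...,0])<112)&(abs(l[...,1])<80)&(abs(z-Z)<8); L=l[m]; A=np.c_[L,np.ones(len(L))]
    c=np.linalg.lstsq(A,z[m],rcond=None)[0]; e=abs(z[m]-A@c)<5; c=np.linalg.lstsq(A[e],z[m][e],rcond=None)[0]
    print(nm,e.sum(),'slopes',c[:2].round(4),'z',c[2].round(2),'rect',cv2.minAreaRect(L.astype(np.float32)))
fit(ld('t4'),'t4',129); fit(ld('t5'),'t5',90.5); fit(ld('t7'),'t7',78.3); fit(snap('top','t8'),'t8',78.3);
```

```text
[523.9 192.9  88.9] [ 0.5 -0.5 -9.5] [-0.31 -0.13 -0.09]
t4 1706 slopes [0.0036 0.011 ] z 128.33 rect ((2.3355789184570312, -0.3481597900390625), (149.55255126953125, 211.64230346679688), 89.72673034667969)
t5 1594 slopes [0.005 0.008] z 89.82 rect ((0.27977752685546875, -0.47006988525390625), (149.37904357910156, 212.56549072265625), 89.60533142089844)
t7 1525 slopes [0.0052 0.0023] z 77.55 rect ((-0.28417205810546875, -0.10388946533203125), (149.6802215576172, 209.9644317626953), 89.75454711914062)
t8 1540 slopes [0.0079 0.0066] z 78.31 rect ((-2.3613967895507812, -0.877166748046875), (148.77354431152344, 212.9453887939453), 89.6265869140625)
```

With a 9.5 N pull (about 7.5 N beyond the lid's weight) the lid stays down and level, so both clips are latched. I'll unload, release and retreat.

Call:
{"api": "send_rows", "payload": {
  "increments": [
    [0, 0, 1.3, 0, 0, 0],
    [0, 0, 0, 0, 0, 0]
  ]
}}

```text
time: 19.45
tool_pos: [524.7, 193.3, 88.8]
tcp_rot: [180.0, -0.1, -170.1]
ft_force: [-3.1, -1.0, -6.7]
finger_gap: 12.4
grip_force: 78.3
```

Call:
{"api": "send_rows", "payload": {
  "increments": [
    [0, 0, 0, 0, 0, 0],
    [0, 0, 0, 0, 0, 0],
    [0, 0, 0, 0, 0, 0],
    [0, 0, 0, 0, 0, 0]
  ],
  "grip": -0.4
}}

```text
time: 19.95
tool_pos: [525.8, 193.5, 89.7]
tcp_rot: [180.0, 0.1, -170.1]
ft_force: [0.1, 1.0, -0.2]
finger_gap: 60.2
grip_force: 0.0
```

Call:
{"api": "send_rows", "payload": {
  "increments": [
    [0, 0, -10, 0, 0, 0],
    [0, 0, -40, 0, 0, 0],
    [0, 0, -50, 0, 0, 0],
    [0, -50, 0, 0, 0, 0],
    [0, -60, 0, 0, 0, 0]
  ]
}}

```text
time: 20.58
tool_pos: [545.4, 84.8, 191.4]
tcp_rot: [-180.0, 0.2, -169.9]
ft_force: [0.9, -0.1, -0.3]
finger_gap: 60.2
grip_force: 0.0
```

Call:
{"api": "send_rows", "payload": {
  "increments": [
    [0, -60, 0, 0, 0, 0],
    [0, -60, 0, 0, 0, 0],
    [0, -60, 0, 0, 0, 0],
    [0, 0, 0, 0, 0, 0]
  ]
}}

```text
time: 21.08
tool_pos: [575.7, -96.8, 190.0]
tcp_rot: [-179.9, 0.0, -170.4]
ft_force: [0.4, -0.4, 0.4]
finger_gap: 59.8
grip_force: 0.0
```

Run:
```python
from h import *
t=snap('top','t9'); s=snap('side','s9')
c1=cv2.resize(t['img'][150:255,190:275],(400,494),interpolation=cv2.INTER_CUBIC); c2=cv2.resize(s['img'][90:215,235:336],(400,494),interpolation=cv2.INTER_CUBIC)
cv2.imwrite('pics/c9.png',np.hstack([c1,c2]))
a=np.deg2rad(9.96); R=np.array([[np.cos(a),-np.sin(a)],[np.sin(a),np.cos(a)]])
w=cloud(t); l=(w[...,:2]-[525.6,193.3])@R; z=w[...,2]
m=(abs(l[...,0])<112)&(abs(l[...,1])<80)&(abs(z-78.3)<8); L=l[m]; A=np.c_[L,np.ones(len(L))]
c=np.linalg.lstsq(A,z[m],rcond=None)[0]; print(c.round(4),cv2.minAreaRect(L.astype(np.float32)))
m=(abs(l[...,0])<70)&(abs(l[...,1])<30)&(z>98); print('handle',cv2.minAreaRect(l[m].astype(np.float32)),np.median(z[m]))
m=(abs(l[...,0])<170)&(abs(l[...,1])<150)&(z>3)&(z<20); print('card',cv2.minAreaRect(l[m].astype(np.float32)))
w0=cloud(ld('t0')); l0=(w0[...,:2]-[525.6,193.3])@R; m=(abs(l0[...,0])<170)&(abs(l0[...,1])<150)&(w0[...,2]>3)&(w0[...,2]<20); 
# tub outer wall y- side, side camera
for nm in('s0','s9'):
    W=cloud(ld(nm)); q=(W[...,:2]-[525.6,193.3])@R; Z=W[...,2]
    m=(Z>25)&(Z<50)&(abs(q[...,0])<85)&(q[...,1]<-55)&(q[...,1]>-85); print(nm,'wall y',np.median(q[m][:,1]).round(2))
    m=(Z>25)&(Z<45)&(abs(q[...,1])<55)&(q[...,0]<-88)&(q[...,0]>-112); print(nm,'wall x',np.median(q[m][:,0]).round(2),m.sum())
print(r.sense()['ft_force'].round(2),r.sense()['time'])
```

```text
[ 1.90000e-03 -1.00000e-04  7.83356e+01] ((-1.2440109252929688, -0.03250885009765625), (149.54177856445312, 212.01382446289062), 89.92024993896484)
handle ((-1.3883934020996094, -0.6605725288391113), (104.17373657226562, 14.820152282714844), 0.42380884289741516) 113.28530713162627
card ((-0.0022735595703125, -0.0098114013671875), (339.26959228515625, 299.24237060546875), 0.07841027528047562)
s0 wall y -67.77
s0 wall x -98.81 66
s9 wall y -67.7
s9 wall x -100.46 36
[-0.78  0.5  -0.8 ] 21.175
```

View pics/c9.png

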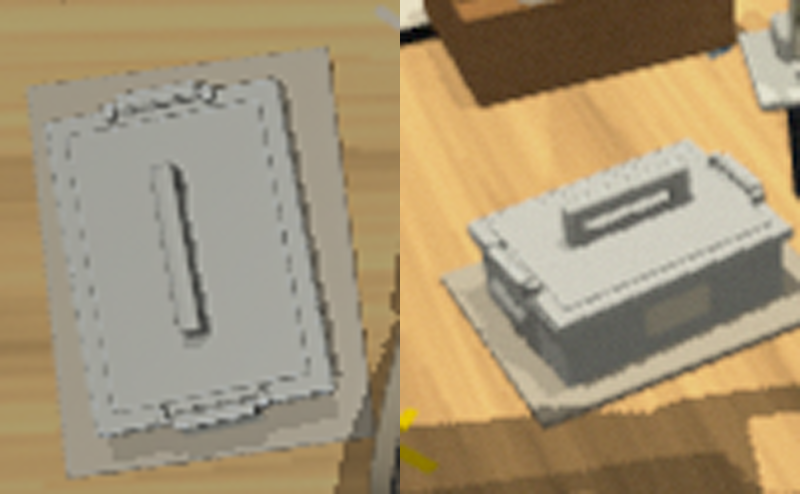

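The lid sits level and centred: handle centre about 97.6 mm above the tub's underside, offset 1.4 mm, yaw within 0.4°. Both clip arms sit against the ends, at (160,100) and (215,405) in the left half of the picture. Handing in.

```bash
python3 -c "
from bench import r
print(r.hand_in())"
```

```text
the job is handed in; nothing more can be done
None
```

The roll lies flat in the middle bay, and the lid is on level and centred; it took about 23 N and held against a 7.5 N pull, so both clips should be snapped in (the far one I couldn't see directly). Handed in at about 21 s, with no verdict returned.

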